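# Crank a wiper linkage through its stiff point and bolt it in park

### The arm

A 6-joint arm with a two-finger parallel gripper is mounted at the origin on the work surface. World frame = base frame: x ahead of the robot, y to its left, z up, the work surface at z = 0. Lengths are in m, angles in degrees, forces in N, time in s.
With the tool pointing down it reaches from about 0.4 to 0.825 m from the base axis. Payload 7 kg.
Tool frame: the origin (TCP) lies between the finger pads; the fingertips stand 19 mm ahead of it and the grasp point (between the pads) is the TCP (r.tip_extent is the distance from the TCP to the fingertips, in m); z points along the fingers, y is the direction in which the jaws open and shut (so a half turn about z gives the same grasp; the last joint's range is limited). The gripper opens to 88 mm and grips with 3 to 60 N. Pads are 19 mm wide; open, the fingers measure 130 mm over their backs; the gripper's body (78 mm by 193 mm) begins 47 mm behind the grasp point.
Start: joints at [-51.79, 20.546, 0.682, 0, -70.136, -16.507], TCP at [0.25, -0.627, 0.246] pointing down, gripper open.
Joint ranges: [-176.03, 176.03], [-82.01, 121.73], [-58.28, 71.71], [-173.87, 95.51], [-174.79, -0.11], [-173.66, 173.66]. Speed limits (degrees/s): [136.94, 136.94, 172.46, 180, 180, 180].

### API

Orientations are given as [roll, pitch, yaw] about the fixed x, y, z axes, in that order (R = Rz(yaw) Ry(pitch) Rx(roll)).
In Python, from plant import r, capture, workorder, spotter gives the robot as it stands.
- The arm moves only by the tool step_arm, never from a script. Its argument "motion" is a list of rows, each a list of 5 numbers: the finger opening in m, from 0 to 0.0876, then the shift along the tool's x, y, z in m, then the turn about the tool's z in rad. In form: [[grip, dx, dy, dz, roll], ...]. A call has 1 to 5 rows; each row is the pose to reach, as a shift and turn from the pose commanded when the call began, along the tool's axes at that moment; what a row does not reach only later rows make up. A row lasts 1/8 s, in which the tool goes at most 62.5 mm and 10.7 degrees, less where a joint would pass 70% of its speed; a pose out of reach is approached as far as the arm can. A call with a gripper value outside its range is refused whole. The fingers move at their own pace and stop on an object; "newtons" is the grip in N (left out, the last holds). Time passes only in rows, so rows that repeat a pose let the fingers close. It gives the time, the measured TCP pose, the force and the opening at its end, in the units of the state.
- r.get_state(): the state, without advancing time (a new reading comes with each control period).
- capture(name): name is "side" or "top" or "wrist"; returns a dict with "image" (480x640x3 uint8, red, green, blue), "z_map" (480x640 float32, m along the optical axis (not along the pixel's ray), 0 where there is no reading), "fx", "fy", "cx", "cy" (pixels), "pose" (4x4, takes a point from camera to world coordinates). Camera axes: x right, y down, z forward; pixel columns grow to the right and rows downward; lengths in m; the calibration is good to about 2 mm. A picture is of the moment at which its call begins.
- workorder.close_job(): hands the job in, once; it reports no verdict.
Trained networks look in the newest picture that a camera, given by its name, has taken for a name from the list of things; names that differ only in an ending like _2 or _b are one class to them, and where a whole thing is asked for, a point or a joint stands for the part that bears it (a point fixed in the world has none). Each returns a list of dicts, best first, with "p" (0 to 1); they miss things now and then, are a little off and sometimes report something else, mostly with a low value. They report only what shows in the picture. A call takes as long as a camera call.
- spotter.regions_of(camera, label): "mask" (480x640 bool, what is visible of it).
- spotter.tip_of(camera, label): "location" ([x, y, z] in m, in world coordinates, good to about 4 mm: a listed point, or the origin of a listed thing).
The state is a dict: "time_s": time; "joints": joint angles; "qd": joint speeds; "joint_torque": joint torques, N m; "tcp_pos": TCP position; "eef_rot": TCP orientation; "contact_force": force on the tool from outside, world axes, zero at the start; "moment": the same for the moment, N m; "gripper_width": finger opening in m.
Only numpy, scipy, OpenCV 4.12 (cv2) and the standard library are available. Lean on these libraries where they do the work, as an engineer would, in place of code of your own. Each camera call takes 0.05 s, during which the arm holds its last target.

### The job

Run in the wiper linkage on the grey test stand: turn the red-handled crank clockwise (seen from above), through the stiff point in each turn, until it comes round to its park position (handle straight opposite the bolt) for the second time. Keep the pace slow and even, always well under half a turn a second, so that the spring never makes the crank snap ahead or kick back. Then push the black-knobbed park bolt fully home into the notch of the disc, let go, and leave the other things on the bench where they are.

Things in the scene. Friction and masses are not known exactly. Their poses are not given: they have to be found in the camera images.
- crank (a joint): crank angle, rad; grows clockwise seen from above. 0 and every 2 pi is park: handle straight opposite the bolt (stand +y side). Starts 0.4 to 1.4 past park, so the second park it comes round to reads 4 pi = 12.57. Only light friction (0.1 N m) within 1.5 rad of park; elsewhere heavy, see wiper_tip. Must stay under 3.5 rad/s, and under 1.5 rad/s backwards
- handle (a point): middle of the crank's upright red round handle, on its axis: 26 mm diameter, 60 mm tall, from 82 to 142 mm above the bench (this point at 117 mm). It spins freely on its pin, so a hand need not turn with it. It travels on a circle of 70 mm radius about the hub. The dark flat crank arm below it has its top at 81 mm above the bench
- hub (a point): centre of the crank's vertical axis, 82 mm above the bench; its axes are those of the stand: +y points away from the bolt (to the park position of the handle), the bolt lies to -y, the wiper arm to +x
- bolt (a joint): park bolt travel, m: 0 drawn out, 0.026 fully home in the disc's notch; starts 0 to 0.004. Slides along the stand's +y towards the hub, needs about 2 N, stays where left. Off the notch its nose stops on the disc at 0.005 to 0.008; the round 12 mm nose enters the 17 mm wide notch when the crank is within about 0.1 rad of park, and centres it
- bolt_knob (a point): middle of the bolt's upright black round knob, on its axis: 20 mm diameter, 50 mm tall, 68 to 118 mm above the bench (this point at 102 mm), 155 mm from the hub axis when the bolt is drawn out, 129 mm when home; the bolt's 12 mm bar runs from it to the hub at 68 mm height
- stand: grey steel base plate of the test stand, 220 x 280 x 12 mm, fixed; origin on the bench under the hub axis, plate from -100 to 120 mm in x and -180 to 100 mm in y. On it the crank with its steel disc (104 mm wide, 62 to 74 mm high, with a red-edged notch opposite the handle) and the yellow bolt guide
- wiper_tip (a point): tip of the black wiper arm swung by the linkage, 48 mm above the bench, 185 mm from its pivot. In each turn a cam swings it 0.7 rad to the stand's -y side against a spring: the crank gets heavy from 1.8 rad past park (up to 0.6 N m, 9 N at the handle, near 2.5), and from 3.2 to 4.4 the spring drives it forward as hard: let go there, it snaps
- jug: closed blue jug lying flat, 170 x 120 x 75 mm and a white cap; bystander
- funnel: translucent funnel, mouth down, 120 mm wide, 115 mm tall; bystander
- pliers: chrome pliers lying flat, 170 mm long, near the stand's left side; bystander
- driver: screwdriver lying flat, 180 mm long; bystander
- rack: pine rack block, 200 x 200 mm, 52 mm high, with three slots; fixed
- arm0: loose black steel wiper arm lying in a rack slot, 200 mm long; bystander
- arm1: as arm0, in another slot
- arm2: as arm0, in another slot

How it is judged:
By the outcome, as a careful person would: the job done as asked, in the order asked, and still so for the second after the job is handed in, with the robot touching nothing.
It also fails if it takes over 72 s, if anything falls off the work surface, if the arm or the gripper's body presses on something with over 40 N, if the wrist force passes 120 N, or if a joint passes its speed limit or range.

## Working session

There is one attempt and no reset: what is moved stays moved. The work goes in short steps, Python scripts to look and compute and a tool call to move; the robot and the scene stay as the last step left them, time stands still between calls to the robot, and variables do not carry over. Pictures are saved under pics/ and viewed, and the job is handed in when it is done.

Besides the shell and the picture viewer there is one more tool, called after "Emit:" as name([rows], argument=value, ...), one row to a line, values as JSON. step_arm: Moves the arm, as the interface text tells. Its arguments: {"type":"object","properties":{"motion":{"type":"array","items":{"type":"array","items":{"type":"number"}}},"newtons":{"type":"number"}},"required":["motion"]}

```bash
mkdir -p pics; ls
cat > h.py <<'E'
import numpy as np, cv2
from plant import r, capture, workorder, spotter
def save(c,n): cv2.imwrite('pics/'+n+'.png', cv2.cvtColor(c['image'],cv2.COLOR_RGB2BGR))
E
python3 - <<'E'
from h import *
s=r.get_state(); print(s)
for n in ['side','top','wrist']:
    c=capture(n); save(c,n+'0')
    for l in ['handle','hub','bolt_knob','wiper_tip','stand','pliers']:
        if n=='wrist' and l in('stand','pliers'): continue
        print(n,l,[(round(d['p'],2),np.round(d['location'],4).tolist()) for d in spotter.tip_of(n,l)][:2])
E
```

```text
pics
{'time_s': 0.0, 'joints': array([-5.17905428e+01,  2.05917289e+01,  6.33113349e-01, -2.04089056e-02,
       -7.01364898e+01, -1.65054059e+01]), 'qd': array([-0.02554363,  0.01930914,  0.0124739 , -0.02641958,  0.11664489,
       -0.14683999]), 'joint_torque': array([ 1.22804955e-03, -5.82709301e+01,  2.93069923e+01,  6.99733436e+00,
        7.13152884e-03, -1.55264620e-04]), 'tcp_pos': array([ 0.24940973, -0.62672712,  0.24461343]), 'eef_rot': array([ 1.79903362e+02, -8.62765070e-03, -1.58302892e+02]), 'contact_force': array([ 0.41622894, -0.01566583,  0.42900806]), 'moment': array([-0.03504145, -0.00064952,  0.01109121]), 'gripper_width': 0.08749474693535361}
side handle [(0.58, [0.2711, -0.3336, 0.0009]), (0.51, [0.606, 0.1787, 0.1187])]
side hub [(0.8, [0.5567, 0.1272, 0.0802])]
side bolt_knob [(0.69, [0.5385, -0.026, 0.1047])]
side wiper_tip [(0.57, [0.7737, 0.082, 0.0456])]
side stand [(0.71, [0.5633, 0.1251, 0.0015]), (0.27, [0.532, 0.6128, 0.0273])]
side pliers [(0.61, [0.6062, 0.1777, 0.1181]), (0.55, [0.6066, 0.3085, -0.0004])]
top handle [(0.71, [0.604, 0.1803, 0.1183])]
top hub []
top bolt_knob [(0.47, [0.5298, -0.0214, 0.0986])]
top wiper_tip [(0.71, [0.4016, -0.5065, -0.0027]), (0.58, [0.7728, 0.0842, 0.0472])]
top stand [(0.78, [0.5576, 0.1289, 0.0019]), (0.17, [0.5362, 0.5537, -0.0058])]
top pliers [(0.59, [0.6074, 0.3109, -0.0022])]
wrist handle [(0.49, [0.4057, -0.5103, 0.0024])]
wrist hub []
wrist bolt_knob []
wrist wiper_tip []
```

View pics/top0.png

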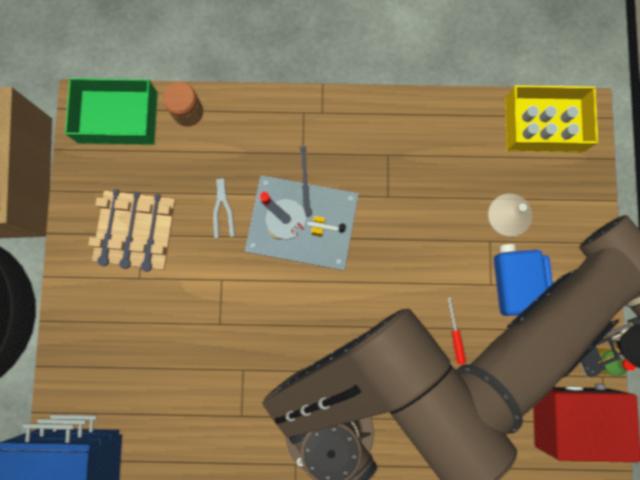

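View pics/side0.png

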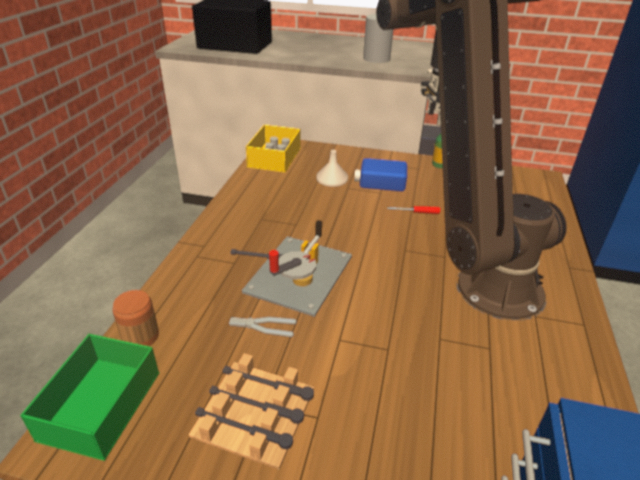

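Run:
```python
from h import *
c=capture('wrist'); save(c,'wrist1')
s=r.get_state(); from scipy.spatial.transform import Rotation as R
T=np.eye(4);T[:3,:3]=R.from_euler('xyz',s['eef_rot'],degrees=True).as_matrix();T[:3,3]=s['tcp_pos']
print(np.round(np.linalg.inv(T)@c['pose'],3), c['fx'])
for n in ['top','side']:
    c=capture(n); 
    for d in spotter.regions_of(n,'stand')[:1]:
        m=d['mask']; z=c['z_map']; v,u=np.where(m&(z>0)); Z=z[v,u]
        P=np.stack([(u-c['cx'])/c['fx']*Z,(v-c['cy'])/c['fy']*Z,Z,np.ones_like(Z)])
        W=(c['pose']@P)[:3].T
        print(n,len(W),np.percentile(W[:,2],[5,50,95]))
        B=W[(W[:,2]<.025)&(W[:,2]>0.006)]
        (ctr,sz,a)=cv2.minAreaRect(B[:,:2].astype(np.float32)*1000); print(ctr,sz,a)
```

```text
[[ 0.    -0.957 -0.29   0.079]
 [ 1.     0.    -0.    -0.   ]
 [ 0.    -0.29   0.957 -0.139]
 [ 0.     0.     0.     1.   ]] 335.3140722996636
top 8101 [0.00624604 0.01426373 0.08059414]
(598.50927734375, 77.7989273071289) (280.5373840332031, 297.2310485839844) 80.35469055175781
side 5287 [0.00708999 0.01203438 0.08482044]
(563.7181396484375, 89.44869232177734) (286.6376037597656, 221.4202880859375) 81.06714630126953
```

View pics/wrist0.png

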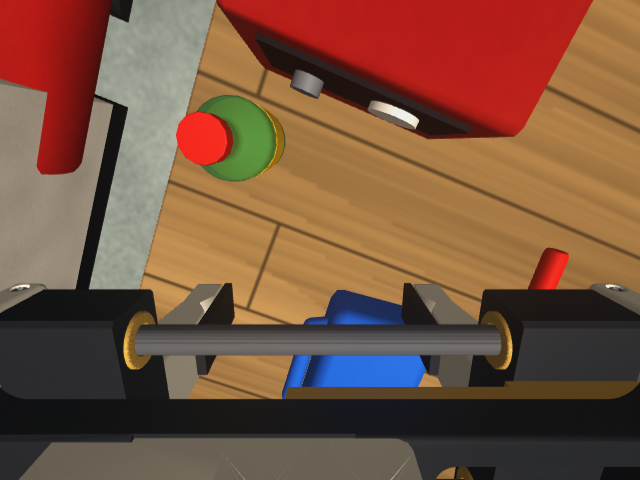

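Emit:
step_arm([
  [0.0876,-0.04,0.043,-0.008,0],
  [0.0876,-0.08,0.085,-0.015,0],
  [0.0876,-0.12,0.128,-0.02,0],
  [0.0876,-0.16,0.17,-0.025,0],
  [0.0876,-0.2,0.213,-0.031,0],
])

```text
time_s: 1.82
tcp_pos: [0.3571, -0.3536, 0.2769]
eef_rot: [-180.0, 0.0, -158.3]
contact_force: [1.7, -0.1, 0.7]
gripper_width: 0.0878
```

Emit:
step_arm([
  [0.0876,-0.04,0.043,-0.008,0],
  [0.0876,-0.08,0.085,-0.015,0],
  [0.0876,-0.12,0.128,-0.02,0],
  [0.0876,-0.16,0.17,-0.025,0],
  [0.0876,-0.2,0.213,-0.031,0],
])

```text
time_s: 2.45
tcp_pos: [0.464, -0.0815, 0.3082]
eef_rot: [-180.0, 0.1, -158.3]
contact_force: [1.4, -1.1, -1.4]
gripper_width: 0.0874
```

Emit:
step_arm([
  [0.0876,-0.04,0.043,-0.008,-0.18],
  [0.0876,-0.08,0.085,-0.015,-0.36],
  [0.0876,-0.12,0.128,-0.02,-0.54],
  [0.0876,-0.16,0.17,-0.025,-0.72],
  [0.0876,-0.197,0.213,-0.031,-0.9],
])

```text
time_s: 3.08
tcp_pos: [0.5684, 0.1893, 0.3389]
eef_rot: [-180.0, 0.0, -106.4]
contact_force: [-0.0, -0.3, -0.1]
gripper_width: 0.0876
```

Emit:
step_arm([
  [0.0876,0,0,0,-0.14],
  [0.0876,0,0,0,-0.14],
  [0.0876,0,0,0,-0.14],
])

```text
time_s: 3.45
tcp_pos: [0.5678, 0.1868, 0.3388]
eef_rot: [-180.0, 0.0, -98.9]
contact_force: [-2.1, -0.1, -0.9]
gripper_width: 0.0877
```

Run:
```python
from h import *
c=capture('wrist'); save(c,'wrist2'); np.savez('w2.npz',**c)
print(np.round(c['pose'],4).tolist(),c['fx'],c['fy'],c['cx'],c['cy'])
for l in ['handle','hub','bolt_knob']:
    print(l,[(round(d['p'],2),np.round(d['location'],4).tolist()) for d in spotter.tip_of('wrist',l)][:2])
print(r.get_state()['tcp_pos'])
```

```text
[[-0.9879, 0.148, 0.0456, 0.5552], [0.1549, 0.9455, 0.2864, 0.1086], [-0.0008, 0.29, -0.957, 0.478], [0.0, 0.0, 0.0, 1.0]] 335.3140722996636 335.3140722996636 317.46168309991253 243.35884529595606
handle [(0.63, [0.6089, 0.1787, 0.1212])]
hub [(0.65, [0.5591, 0.1273, 0.076])]
bolt_knob [(0.44, [0.5175, 0.4944, 0.026])]
[0.56788923 0.18672415 0.33893267]
```

View pics/wrist2.png

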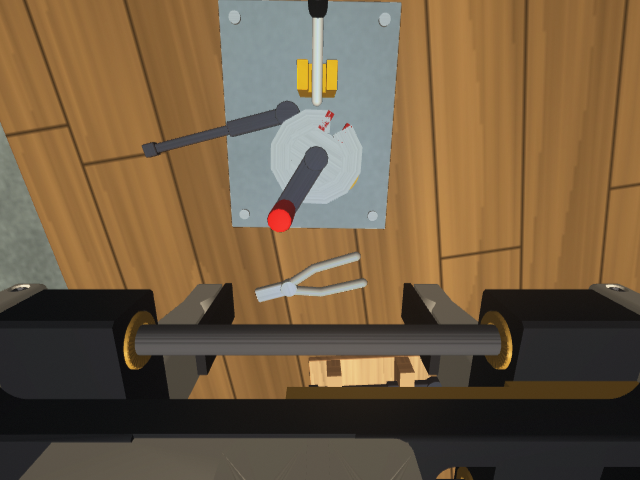

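Run:
```python
import numpy as np, cv2
c=dict(np.load('w2.npz')); z=c['z_map']; im=c['image'].astype(int)
v,u=np.mgrid[:480,:640]
P=np.stack([(u-c['cx'])/c['fx']*z,(v-c['cy'])/c['fy']*z,z,np.ones_like(z)],-1)
W=(P@c['pose'].T)[...,:3]; Z=W[...,2]; ok=(v<250)&(z>0)
def rep(n,m):
    p=W[m]; print(n,m.sum(),'mean',np.round(p.mean(0),4)); return p
R_=(im[...,0]>150)&(im[...,1]<80)&ok&(abs(u-280)<25)&(abs(v-218)<25)
p=rep('handle top',R_&(Z>.135)); (ct,rad)=cv2.minEnclosingCircle((p[:,:2]*1000).astype(np.float32)); print(ct,rad, p[:,2].mean())
D=ok&(Z>.070)&(Z<.0765)&(abs(u-317)<55)&(abs(v-158)<55)
p=rep('disc',D); print(cv2.minEnclosingCircle((p[:,:2]*1000).astype(np.float32)))
A=ok&(Z>.077)&(Z<.085)&(abs(u-300)<50)&(abs(v-185)<50); p=rep('arm',A); print(cv2.minAreaRect((p[:,:2]*1000).astype(np.float32)))
B=ok&(Z>.007)&(Z<.018)&(abs(u-310)<100)
p=rep('plate',B); print(cv2.minAreaRect((p[:,:2]*1000).astype(np.float32)))
bar=ok&(Z>.06)&(Z<.08)&(abs(u-317)<10)&(v<100)&(v>20); p=rep('bar',bar)
l=cv2.fitLine(p[:,:2].astype(np.float32),cv2.DIST_L2,0,.01,.01).ravel();print(l, np.degrees(np.arctan2(l[1],l[0])))
G=ok&(im[...,0]>180)&(im[...,2]<60)&(im[...,1]>120)&(v<110)&(abs(u-317)<30);p=rep('guide',G);print(p[:,2].max())
```

```text
handle top 434 mean [0.6063 0.1785 0.142 ]
(606.6286010742188, 178.98423767089844) 12.41136360168457 0.14198794776365228
disc 5333 mean [0.5583 0.1222 0.0742]
((560.1204833984375, 123.8546142578125), 56.79191589355469)
arm 1342 mean [0.5767 0.1447 0.0819]
((570.259521484375, 144.20657348632812), (98.85921478271484, 51.327972412109375), 25.522422790527344)
plate 27298 mean [0.5585 0.0607 0.0123]
((563.5084838867188, 85.16694641113281), (280.5711669921875, 220.54978942871094), 80.3409423828125)
bar 889 mean [0.5428 0.0252 0.0729]
[0.15140857 0.98847127 0.5427589  0.02523162] 81.291435
guide 796 mean [0.5459 0.0395 0.0742]
0.08148206847210054
```

Emit:
step_arm([
  [0.0876,0.001,-0.02,0.02,0],
  [0.0876,0.002,-0.039,0.05,0],
  [0.0876,0.002,-0.039,0.09,0],
  [0.0876,0.002,-0.039,0.13,0],
  [0.0876,0.002,-0.039,0.13,0],
])

```text
time_s: 4.28
tcp_pos: [0.6047, 0.1779, 0.2043]
eef_rot: [179.6, -0.3, -98.8]
contact_force: [0.3, -0.3, 1.2]
gripper_width: 0.0877
```

Run:
```python
from h import *
c=capture('wrist'); save(c,'wrist3'); s=r.get_state(); print(s['tcp_pos'],s['eef_rot'])
```

```text
[0.60612692 0.17857315 0.20719847] [ 1.79865990e+02 -1.46197178e-01 -9.87513441e+01]
```

View pics/wrist3.png

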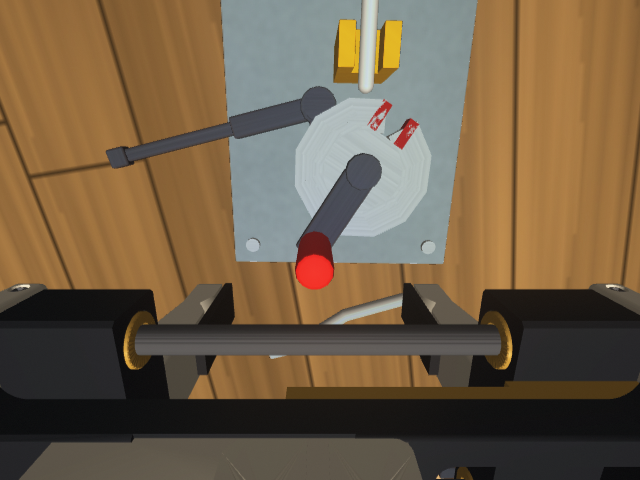

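Run:
```python
from h import *
c=capture('wrist'); z=c['z_map']; im=c['image'].astype(int); s=r.get_state()
v,u=np.mgrid[:480,:640]
P=np.stack([(u-c['cx'])/c['fx']*z,(v-c['cy'])/c['fy']*z,z,np.ones_like(z)],-1)
W=(P@c['pose'].T)[...,:3]
m=(W[...,2]>.138)&(W[...,2]<.147)&(v<300)&(im[...,0]>120)&(im[...,1]<90)
p=W[m]; ct,rad=cv2.minEnclosingCircle((p[:,:2]*1000).astype(np.float32)); print(m.sum(),p.mean(0),ct,rad,s['tcp_pos'],s['eef_rot'],s['gripper_width'])
D=(W[...,2]>.0715)&(W[...,2]<.0765)&(v<290)&(abs(u-363)<80)&(abs(v-165)<80)&(np.ptp(im,axis=-1)<50)
q=(W[D][:,:2]*1000).astype(np.float32); print(D.sum(),cv2.minEnclosingCircle(q),cv2.fitEllipse(cv2.convexHull(q)))
```

```text
1037 [0.60638735 0.17807401 0.14197559] (606.4213256835938, 178.73963928222656) 12.65876293182373 [0.60699394 0.1791452  0.20905271] [-1.79980065e+02 -3.93444137e-02 -9.87227872e+01] 0.0874438381044574
10843 ((569.1364135742188, 126.24872589111328), 63.567134857177734) ((561.6195068359375, 126.16255950927734), (106.1963882446289, 120.781982421875), 145.33184814453125)
```

Emit:
step_arm([
  [0.0876,0,0,0.03,0],
  [0.07,0,0,0.06,0],
  [0.05,0,0,0.091,0],
  [0.04,0,0,0.091,0],
  [0.034,0,0,0.091,0],
], newtons=40)

```text
time_s: 5.0
tcp_pos: [0.6077, 0.1801, 0.12]
eef_rot: [-179.8, 0.1, -98.7]
contact_force: [0.0, 0.0, 0.5]
gripper_width: 0.0531
```

Emit:
step_arm([
  [0.03,0,0,0,0],
  [0.028,0,0,0,0],
  [0.026,0,0,0,0],
  [0.02,0,0,0,0],
  [0.015,0,0,0,0],
], newtons=40)

```text
time_s: 5.62
tcp_pos: [0.6066, 0.1796, 0.118]
eef_rot: [-180.0, 0.0, -98.7]
contact_force: [-0.0, 1.1, 3.6]
gripper_width: 0.0254
```

```bash
cat > arc.py <<'E'
import numpy as np,sys
x,y,th,step,n,hx,hy,R=map(float,sys.argv[1:9])  # cmd pos (stand-frame mm), theta start, step/row, ncalls, hub corr, R
rnd=lambda a:np.round(a*2)/2
for k in range(int(n)):
    rows=[]
    for i in range(5):
        th+=step
        X=hx+R*np.sin(th);Y=hy+R*np.cos(th)
        dx,dy=rnd(-(Y-y)),rnd(-(X-x)); rows.append([0.015,round(dx/1000,4),round(dy/1000,4),0,0])
    x-=dy;y-=dx
    print(round(th,3),'cmd',x,y,rows)
E
python3 arc.py 39.5 59 0.589 0.1 5 0 0 70.3; python3 -c "
from h import *
s=r.get_state();print(s['tcp_pos'],s['contact_force'],s['time_s'])"
```

```text
1.089 cmd 62.5 32.5 [[0.015, np.float64(0.0045), np.float64(-0.005), 0, 0], [0.015, np.float64(0.0095), np.float64(-0.0105), 0, 0], [0.015, np.float64(0.0145), np.float64(-0.015), 0, 0], [0.015, np.float64(0.0205), np.float64(-0.019), 0, 0], [0.015, np.float64(0.0265), np.float64(-0.023), 0, 0]]
1.589 cmd 70.5 -1.5 [[0.015, np.float64(0.0065), np.float64(-0.0025), 0, 0], [0.015, np.float64(0.013), np.float64(-0.005), 0, 0], [0.015, np.float64(0.02), np.float64(-0.0065), 0, 0], [0.015, np.float64(0.027), np.float64(-0.0075), 0, 0], [0.015, np.float64(0.034), np.float64(-0.008), 0, 0]]
2.089 cmd 61.0 -35.0 [[0.015, np.float64(0.007), np.float64(0.0005), 0, 0], [0.015, np.float64(0.0135), np.float64(0.002), 0, 0], [0.015, np.float64(0.0205), np.float64(0.0035), 0, 0], [0.015, np.float64(0.027), np.float64(0.0065), 0, 0], [0.015, np.float64(0.0335), np.float64(0.0095), 0, 0]]
2.589 cmd 37.0 -60.0 [[0.015, np.float64(0.0055), np.float64(0.0035), 0, 0], [0.015, np.float64(0.0115), np.float64(0.008), 0, 0], [0.015, np.float64(0.0165), np.float64(0.013), 0, 0], [0.015, np.float64(0.021), np.float64(0.0185), 0, 0], [0.015, np.float64(0.025), np.float64(0.024), 0, 0]]
3.089 cmd 3.5 -70.0 [[0.015, np.float64(0.003), np.float64(0.0065), 0, 0], [0.015, np.float64(0.006), np.float64(0.0125), 0, 0], [0.015, np.float64(0.008), np.float64(0.0195), 0, 0], [0.015, np.float64(0.0095), np.float64(0.0265), 0, 0], [0.015, np.float64(0.01), np.float64(0.0335), 0, 0]]
[0.60656082 0.17962045 0.11804261] [-0.00455409  1.14053608  3.62831546] 5.625
```

Emit:
step_arm([
  [0.015,0.0045,-0.005,0,0],
  [0.015,0.0095,-0.0105,0,0],
  [0.015,0.0145,-0.015,0,0],
  [0.015,0.0205,-0.019,0,0],
  [0.015,0.0265,-0.023,0,0],
])

```text
time_s: 6.25
tcp_pos: [0.6266, 0.1498, 0.1181]
eef_rot: [-179.9, 0.1, -98.7]
contact_force: [3.1, 3.0, 2.9]
gripper_width: 0.0255
```

Emit:
step_arm([
  [0.015,0.0065,-0.0025,0,0],
  [0.015,0.013,-0.005,0,0],
  [0.015,0.02,-0.0065,0,0],
  [0.015,0.027,-0.0075,0,0],
  [0.015,0.034,-0.008,0,0],
])

```text
time_s: 6.88
tcp_pos: [0.6293, 0.1143, 0.1181]
eef_rot: [-179.9, 0.0, -98.7]
contact_force: [4.0, 1.1, 4.1]
gripper_width: 0.0252
```

Emit:
step_arm([
  [0.015,0.007,0.0005,0,0],
  [0.015,0.0135,0.002,0,0],
  [0.015,0.0205,0.0035,0,0],
  [0.015,0.027,0.0065,0,0],
  [0.015,0.0335,0.0095,0,0],
])

```text
time_s: 7.5
tcp_pos: [0.615, 0.083, 0.1181]
eef_rot: [-179.8, 0.1, -98.7]
contact_force: [5.5, 3.0, 2.3]
gripper_width: 0.0255
```

Emit:
step_arm([
  [0.015,0.0055,0.003,0,0],
  [0.015,0.0115,0.0075,0,0],
  [0.015,0.0165,0.0125,0,0],
  [0.015,0.021,0.018,0,0],
  [0.015,0.025,0.0235,0,0],
])

```text
time_s: 8.12
tcp_pos: [0.5881, 0.0625, 0.1181]
eef_rot: [-179.8, 0.1, -98.7]
contact_force: [6.8, 5.2, 0.1]
gripper_width: 0.0251
```

Emit:
step_arm([
  [0.015,0.003,0.0065,0,0],
  [0.015,0.006,0.0125,0,0],
  [0.015,0.008,0.0195,0,0],
  [0.015,0.0095,0.0265,0,0],
  [0.015,0.01,0.0335,0,0],
])

```text
time_s: 8.75
tcp_pos: [0.5532, 0.0572, 0.118]
eef_rot: [-179.8, 0.1, -98.7]
contact_force: [6.1, 1.3, 0.4]
gripper_width: 0.0255
```

```bash
sed -i 's/rows.append(\[0.015,round(dx\/1000,4),round(dy\/1000,4),0,0\])/rows.append([0.015,float(round(dx\/1000,4)),float(round(dy\/1000,4)),0,0])/' arc.py; python3 arc.py 4 -70 3.089 0.1 7 0.8 0 70.3
```

```text
3.589 cmd -29.5 -63.5 [[0.015, 0.0, 0.0065, 0, 0], [0.015, -0.0005, 0.0135, 0, 0], [0.015, -0.002, 0.0205, 0, 0], [0.015, -0.004, 0.027, 0, 0], [0.015, -0.0065, 0.0335, 0, 0]]
4.089 cmd -56.5 -41.0 [[0.015, -0.0035, 0.0065, 0, 0], [0.015, -0.0075, 0.012, 0, 0], [0.015, -0.012, 0.0175, 0, 0], [0.015, -0.017, 0.0225, 0, 0], [0.015, -0.0225, 0.027, 0, 0]]
4.589 cmd -69.0 -8.5 [[0.015, -0.006, 0.0035, 0, 0], [0.015, -0.012, 0.007, 0, 0], [0.015, -0.0185, 0.0095, 0, 0], [0.015, -0.0255, 0.0115, 0, 0], [0.015, -0.0325, 0.0125, 0, 0]]
5.089 cmd -64.5 26.0 [[0.015, -0.007, 0.0005, 0, 0], [0.015, -0.014, 0.0005, 0, 0], [0.015, -0.021, -0.0005, 0, 0], [0.015, -0.0275, -0.002, 0, 0], [0.015, -0.0345, -0.0045, 0, 0]]
5.589 cmd -44.0 54.0 [[0.015, -0.0065, -0.003, 0, 0], [0.015, -0.0125, -0.0065, 0, 0], [0.015, -0.018, -0.0105, 0, 0], [0.015, -0.0235, -0.015, 0, 0], [0.015, -0.028, -0.0205, 0, 0]]
6.089 cmd -13.0 69.0 [[0.015, -0.0045, -0.0055, 0, 0], [0.015, -0.008, -0.0115, 0, 0], [0.015, -0.011, -0.018, 0, 0], [0.015, -0.0135, -0.0245, 0, 0], [0.015, -0.015, -0.031, 0, 0]]
6.589 cmd 22.0 67.0 [[0.015, -0.001, -0.007, 0, 0], [0.015, -0.0015, -0.014, 0, 0], [0.015, -0.001, -0.021, 0, 0], [0.015, 0.0, -0.028, 0, 0], [0.015, 0.002, -0.035, 0, 0]]
```

Emit:
step_arm([
  [0.015,0.0,0.0065,0,0],
  [0.015,-0.0005,0.0135,0,0],
  [0.015,-0.002,0.0205,0,0],
  [0.015,-0.004,0.027,0,0],
  [0.015,-0.0065,0.0335,0,0],
])

```text
time_s: 9.38
tcp_pos: [0.5199, 0.0695, 0.118]
eef_rot: [-179.9, 0.1, -98.7]
contact_force: [2.6, 6.3, 4.4]
gripper_width: 0.0253
```

Emit:
step_arm([
  [0.015,-0.0035,0.0065,0,0],
  [0.015,-0.0075,0.012,0,0],
  [0.015,-0.012,0.0175,0,0],
  [0.015,-0.017,0.0225,0,0],
  [0.015,-0.0225,0.027,0,0],
])

```text
time_s: 10.0
tcp_pos: [0.4972, 0.0964, 0.118]
eef_rot: [-179.9, 0.1, -98.7]
contact_force: [4.9, 6.8, 0.8]
gripper_width: 0.0253
```

Emit:
step_arm([
  [0.015,-0.006,0.0035,0,0],
  [0.015,-0.012,0.007,0,0],
  [0.015,-0.0185,0.0095,0,0],
  [0.015,-0.0255,0.0115,0,0],
  [0.015,-0.0325,0.0125,0,0],
])

```text
time_s: 10.62
tcp_pos: [0.4903, 0.1292, 0.118]
eef_rot: [-179.8, 0.0, -98.7]
contact_force: [10.0, -2.5, 0.2]
gripper_width: 0.0257
```

```bash
python3 - <<'E'
import numpy as np
from scipy.optimize import least_squares as L
P=np.array([[606.6,179.6],[626.6,149.8],[629.3,114.3],[615,83],[588.1,62.5],[553.2,57.2],[519.9,69.5],[497.2,96.4],[490.3,129.2]])
s=L(lambda p:np.hypot(P[:,0]-p[0],P[:,1]-p[1])-p[2],[559,127,70]);print(s.x,s.fun.round(2))
s=L(lambda p:np.hypot(P[:,0]-p[0],P[:,1]-p[1])-70,[559,127]);print(s.x,s.fun.round(2))
E
python3 arc.py -69.0 -8.5 4.589 0.1 8 1.3 0 69.8
```

```text
[560.33428623 126.89030769  70.11363245] [ 0.02  0.   -0.01 -0.01  0.01 -0.06  0.09 -0.   -0.04]
[560.37266103 126.79752426] [ 0.18  0.11  0.05  0.02  0.02 -0.03  0.15  0.11  0.11]
5.089 cmd -63.5 25.5 [[0.015, -0.007, -0.0005, 0, 0], [0.015, -0.014, -0.0005, 0, 0], [0.015, -0.021, -0.0015, 0, 0], [0.015, -0.0275, -0.003, 0, 0], [0.015, -0.034, -0.0055, 0, 0]]
5.589 cmd -43.5 53.5 [[0.015, -0.0065, -0.003, 0, 0], [0.015, -0.0125, -0.0065, 0, 0], [0.015, -0.018, -0.0105, 0, 0], [0.015, -0.0235, -0.015, 0, 0], [0.015, -0.028, -0.02, 0, 0]]
6.089 cmd -12.0 68.5 [[0.015, -0.0045, -0.0055, 0, 0], [0.015, -0.008, -0.0115, 0, 0], [0.015, -0.011, -0.018, 0, 0], [0.015, -0.0135, -0.0245, 0, 0], [0.015, -0.015, -0.0315, 0, 0]]
6.589 cmd 22.5 66.5 [[0.015, -0.001, -0.0065, 0, 0], [0.015, -0.0015, -0.0135, 0, 0], [0.015, -0.001, -0.0205, 0, 0], [0.015, 0.0, -0.0275, 0, 0], [0.015, 0.002, -0.0345, 0, 0]]
7.089 cmd 51.5 48.5 [[0.015, 0.0025, -0.0065, 0, 0], [0.015, 0.0055, -0.0125, 0, 0], [0.015, 0.009, -0.0185, 0, 0], [0.015, 0.0135, -0.024, 0, 0], [0.015, 0.018, -0.029, 0, 0]]
7.589 cmd 68.5 18.5 [[0.015, 0.0055, -0.0045, 0, 0], [0.015, 0.011, -0.009, 0, 0], [0.015, 0.017, -0.012, 0, 0], [0.015, 0.0235, -0.015, 0, 0], [0.015, 0.03, -0.017, 0, 0]]
8.089 cmd 69.0 -16.5 [[0.015, 0.007, -0.0015, 0, 0], [0.015, 0.014, -0.0025, 0, 0], [0.015, 0.021, -0.0025, 0, 0], [0.015, 0.028, -0.002, 0, 0], [0.015, 0.035, -0.0005, 0, 0]]
8.589 cmd 53.0 -47.0 [[0.015, 0.0065, 0.002, 0, 0], [0.015, 0.013, 0.0045, 0, 0], [0.015, 0.019, 0.0075, 0, 0], [0.015, 0.025, 0.0115, 0, 0], [0.015, 0.0305, 0.016, 0, 0]]
```

Emit:
step_arm([
  [0.015,-0.007,-0.0005,0,0],
  [0.015,-0.014,-0.0005,0,0],
  [0.015,-0.021,-0.0015,0,0],
  [0.015,-0.0275,-0.003,0,0],
  [0.015,-0.034,-0.0055,0,0],
])

```text
time_s: 11.25
tcp_pos: [0.4992, 0.1607, 0.1179]
eef_rot: [180.0, -0.1, -98.7]
contact_force: [0.9, -2.5, 8.5]
gripper_width: 0.0254
```

Emit:
step_arm([
  [0.015,-0.0065,-0.003,0,0],
  [0.015,-0.0125,-0.0065,0,0],
  [0.015,-0.018,-0.0105,0,0],
  [0.015,-0.0235,-0.015,0,0],
  [0.015,-0.028,-0.02,0,0],
])

```text
time_s: 11.88
tcp_pos: [0.5227, 0.1858, 0.1179]
eef_rot: [179.9, -0.1, -98.7]
contact_force: [-2.2, 0.2, 10.4]
gripper_width: 0.0255
```

Emit:
step_arm([
  [0.015,-0.0045,-0.0055,0,0],
  [0.015,-0.008,-0.0115,0,0],
  [0.015,-0.011,-0.018,0,0],
  [0.015,-0.0135,-0.0245,0,0],
  [0.015,-0.015,-0.0315,0,0],
])

```text
time_s: 12.5
tcp_pos: [0.5565, 0.1966, 0.118]
eef_rot: [180.0, -0.0, -98.7]
contact_force: [-2.4, 4.4, 7.9]
gripper_width: 0.0254
```

Emit:
step_arm([
  [0.015,-0.001,-0.0065,0,0],
  [0.015,-0.0015,-0.0135,0,0],
  [0.015,-0.001,-0.0205,0,0],
  [0.015,0.0,-0.0275,0,0],
  [0.015,0.002,-0.0345,0,0],
])

```text
time_s: 13.12
tcp_pos: [0.5908, 0.1898, 0.118]
eef_rot: [-180.0, 0.0, -98.7]
contact_force: [0.6, 5.0, 5.7]
gripper_width: 0.0254
```

Emit:
step_arm([
  [0.015,0.0025,-0.0065,0,0],
  [0.015,0.0055,-0.0125,0,0],
  [0.015,0.009,-0.0185,0,0],
  [0.015,0.0135,-0.024,0,0],
  [0.015,0.018,-0.029,0,0],
])

```text
time_s: 13.75
tcp_pos: [0.6173, 0.1676, 0.1181]
eef_rot: [-179.9, 0.1, -98.7]
contact_force: [2.5, 3.8, 4.6]
gripper_width: 0.0253
```

Emit:
step_arm([
  [0.015,0.0055,-0.0045,0,0],
  [0.015,0.011,-0.009,0,0],
  [0.015,0.017,-0.012,0,0],
  [0.015,0.0235,-0.015,0,0],
  [0.015,0.03,-0.017,0,0],
])

```text
time_s: 14.38
tcp_pos: [0.6299, 0.135, 0.1181]
eef_rot: [-179.9, 0.0, -98.7]
contact_force: [5.9, 3.0, 2.9]
gripper_width: 0.0257
```

Emit:
step_arm([
  [0.015,0.007,-0.0015,0,0],
  [0.015,0.014,-0.0025,0,0],
  [0.015,0.021,-0.0025,0,0],
  [0.015,0.028,-0.002,0,0],
  [0.015,0.035,-0.0005,0,0],
])

```text
time_s: 15.0
tcp_pos: [0.6249, 0.0996, 0.118]
eef_rot: [-179.9, -0.0, -98.7]
contact_force: [5.9, 0.2, 3.5]
gripper_width: 0.0254
```

Emit:
step_arm([
  [0.015,0.0065,0.002,0,0],
  [0.015,0.013,0.0045,0,0],
  [0.015,0.019,0.0075,0,0],
  [0.015,0.025,0.0115,0,0],
  [0.015,0.0305,0.016,0,0],
])

```text
time_s: 15.62
tcp_pos: [0.6049, 0.0727, 0.1181]
eef_rot: [-179.8, 0.1, -98.7]
contact_force: [6.5, 4.1, 2.0]
gripper_width: 0.0257
```

```bash
python3 arc.py 53 -47 8.589 0.1 7 1.3 0 70; python3 arc.py 0 70 12.089 0.1 1 1.3 0 70
```

```text
9.089 cmd 24.5 -66.0 [[0.015, 0.005, 0.0045, 0, 0], [0.015, 0.0095, 0.01, 0, 0], [0.015, 0.013, 0.016, 0, 0], [0.015, 0.0165, 0.022, 0, 0], [0.015, 0.019, 0.0285, 0, 0]]
9.589 cmd -10.0 -69.0 [[0.015, 0.002, 0.007, 0, 0], [0.015, 0.0035, 0.0135, 0, 0], [0.015, 0.004, 0.0205, 0, 0], [0.015, 0.004, 0.0275, 0, 0], [0.015, 0.003, 0.0345, 0, 0]]
10.089 cmd -42.0 -55.0 [[0.015, -0.0015, 0.007, 0, 0], [0.015, -0.0035, 0.0135, 0, 0], [0.015, -0.0065, 0.02, 0, 0], [0.015, -0.01, 0.026, 0, 0], [0.015, -0.014, 0.032, 0, 0]]
10.589 cmd -63.0 -27.5 [[0.015, -0.0045, 0.005, 0, 0], [0.015, -0.0095, 0.01, 0, 0], [0.015, -0.015, 0.014, 0, 0], [0.015, -0.021, 0.018, 0, 0], [0.015, -0.0275, 0.021, 0, 0]]
11.089 cmd -68.5 6.5 [[0.015, -0.0065, 0.0025, 0, 0], [0.015, -0.013, 0.004, 0, 0], [0.015, -0.02, 0.0055, 0, 0], [0.015, -0.027, 0.0055, 0, 0], [0.015, -0.034, 0.0055, 0, 0]]
11.589 cmd -56.5 39.0 [[0.015, -0.007, -0.001, 0, 0], [0.015, -0.0135, -0.003, 0, 0], [0.015, -0.0205, -0.005, 0, 0], [0.015, -0.0265, -0.008, 0, 0], [0.015, -0.0325, -0.012, 0, 0]]
12.089 cmd -31.0 62.0 [[0.015, -0.0055, -0.004, 0, 0], [0.015, -0.011, -0.0085, 0, 0], [0.015, -0.0155, -0.014, 0, 0], [0.015, -0.0195, -0.0195, 0, 0], [0.015, -0.023, -0.0255, 0, 0]]
12.589 cmd 3.0 70.0 [[0.015, 0.005, 0.0245, 0, 0], [0.015, 0.0025, 0.018, 0, 0], [0.015, 0.001, 0.011, 0, 0], [0.015, 0.0, 0.004, 0, 0], [0.015, 0.0, -0.003, 0, 0]]
```

Emit:
step_arm([
  [0.015,0.005,0.0045,0,0],
  [0.015,0.0095,0.01,0,0],
  [0.015,0.013,0.016,0,0],
  [0.015,0.0165,0.022,0,0],
  [0.015,0.019,0.0285,0,0],
])

```text
time_s: 16.25
tcp_pos: [0.574, 0.0582, 0.1181]
eef_rot: [-179.8, 0.1, -98.7]
contact_force: [7.8, 1.4, 0.9]
gripper_width: 0.0255
```

Emit:
step_arm([
  [0.015,0.002,0.007,0,0],
  [0.015,0.0035,0.0135,0,0],
  [0.015,0.004,0.0205,0,0],
  [0.015,0.004,0.0275,0,0],
  [0.015,0.003,0.0345,0,0],
])

```text
time_s: 16.88
tcp_pos: [0.5385, 0.0603, 0.118]
eef_rot: [-179.9, 0.0, -98.7]
contact_force: [4.4, 2.0, 4.6]
gripper_width: 0.0254
```

Emit:
step_arm([
  [0.015,-0.0015,0.007,0,0],
  [0.015,-0.0035,0.0135,0,0],
  [0.015,-0.0065,0.02,0,0],
  [0.015,-0.01,0.026,0,0],
  [0.015,-0.014,0.032,0,0],
])

```text
time_s: 17.5
tcp_pos: [0.5082, 0.08, 0.118]
eef_rot: [-180.0, 0.1, -98.7]
contact_force: [1.3, 7.5, 6.2]
gripper_width: 0.0255
```

Emit:
step_arm([
  [0.015,-0.0045,0.005,0,0],
  [0.015,-0.0095,0.01,0,0],
  [0.015,-0.015,0.014,0,0],
  [0.015,-0.021,0.018,0,0],
  [0.015,-0.0275,0.021,0,0],
])

```text
time_s: 18.12
tcp_pos: [0.4924, 0.11, 0.118]
eef_rot: [-179.9, 0.0, -98.7]
contact_force: [5.5, 2.4, 2.2]
gripper_width: 0.0256
```

Emit:
step_arm([
  [0.015,-0.0065,0.0025,0,0],
  [0.015,-0.013,0.004,0,0],
  [0.015,-0.02,0.0055,0,0],
  [0.015,-0.027,0.0055,0,0],
  [0.015,-0.034,0.0055,0,0],
])

```text
time_s: 18.75
tcp_pos: [0.4922, 0.1433, 0.118]
eef_rot: [-179.9, -0.1, -98.7]
contact_force: [8.3, -3.9, 3.0]
gripper_width: 0.0256
```

Emit:
step_arm([
  [0.015,-0.007,-0.001,0,0],
  [0.015,-0.0135,-0.003,0,0],
  [0.015,-0.0205,-0.005,0,0],
  [0.015,-0.0265,-0.008,0,0],
  [0.015,-0.0325,-0.012,0,0],
])

```text
time_s: 19.38
tcp_pos: [0.5077, 0.1729, 0.1179]
eef_rot: [179.9, -0.1, -98.7]
contact_force: [0.9, -1.6, 10.0]
gripper_width: 0.0259
```

Emit:
step_arm([
  [0.015,-0.0055,-0.004,0,0],
  [0.015,-0.011,-0.0085,0,0],
  [0.015,-0.0155,-0.014,0,0],
  [0.015,-0.0195,-0.0195,0,0],
  [0.015,-0.023,-0.0255,0,0],
])

```text
time_s: 20.0
tcp_pos: [0.5361, 0.1924, 0.1179]
eef_rot: [179.9, -0.1, -98.7]
contact_force: [-2.4, 1.6, 10.4]
gripper_width: 0.0255
```

Emit:
step_arm([
  [0.015,-0.003,-0.0065,0,0],
  [0.015,-0.0055,-0.013,0,0],
  [0.015,-0.007,-0.02,0,0],
  [0.015,-0.008,-0.0265,0,0],
  [0.015,-0.008,-0.0325,0,0],
])

```text
time_s: 20.62
tcp_pos: [0.5699, 0.1961, 0.118]
eef_rot: [180.0, -0.0, -98.7]
contact_force: [-1.5, 4.2, 8.2]
gripper_width: 0.0249
```

Emit:
step_arm([
  [0.015,0,0,0,0],
  [0.015,0,0,0,0],
])

```text
time_s: 20.88
tcp_pos: [0.5704, 0.1961, 0.118]
eef_rot: [-180.0, 0.0, -98.7]
contact_force: [2.0, 1.5, 7.2]
gripper_width: 0.0253
```

Run:
```python
from h import *
c=capture('wrist'); save(c,'wrist4'); s=r.get_state(); print(s['tcp_pos'],s['eef_rot'],s['contact_force'])
z=c['z_map']; im=c['image'].astype(int)
v,u=np.mgrid[:480,:640]
P=np.stack([(u-c['cx'])/c['fx']*z,(v-c['cy'])/c['fy']*z,z,np.ones_like(z)],-1)
W=(P@c['pose'].T)[...,:3]; np.savez('w4.npz',W=W,im=c['image'])
```

```text
[0.57037691 0.19607861 0.11800737] [-1.79976716e+02  8.79781122e-03 -9.87046650e+01] [1.08049399 3.89510486 7.03095057]
```

View pics/wrist4.png

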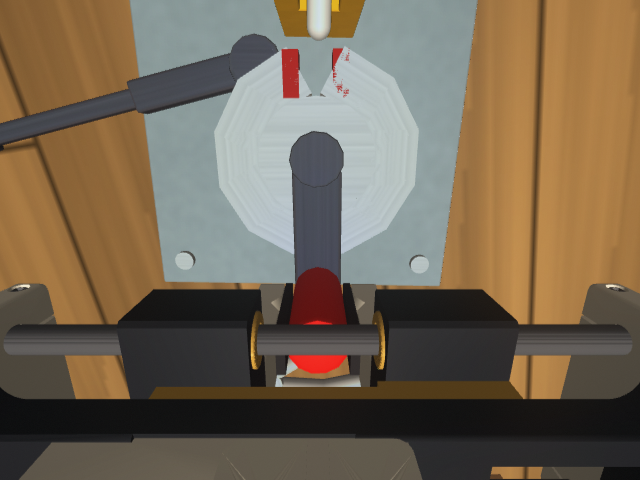

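Emit:
step_arm([
  [0.027,0,0,0,0],
  [0.032,0,0,0,0],
  [0.045,0,0,0,0],
  [0.06,0,0,0,0],
  [0.07,0,0,0,0],
])

```text
time_s: 21.55
tcp_pos: [0.5701, 0.1959, 0.1174]
eef_rot: [180.0, -0.0, -98.7]
contact_force: [-0.1, -0.3, 0.2]
gripper_width: 0.0564
```

Emit:
step_arm([
  [0.07,0,0,-0.02,0],
  [0.07,0,0,-0.05,0],
  [0.07,0,0,-0.09,0],
  [0.07,0.05,0,-0.09,0],
  [0.07,0.1,0,-0.09,0],
])

```text
time_s: 22.18
tcp_pos: [0.5549, 0.0966, 0.208]
eef_rot: [-180.0, 0.0, -98.6]
contact_force: [1.0, -0.5, -0.1]
gripper_width: 0.0699
```

Emit:
step_arm([
  [0.07,0.02,0,0,0],
  [0.07,0.02,0,0,0],
  [0.07,0.02,0,0,0],
])

```text
time_s: 22.55
tcp_pos: [0.5525, 0.078, 0.2076]
eef_rot: [-180.0, 0.0, -98.7]
contact_force: [0.2, 0.2, -0.4]
gripper_width: 0.0698
```

Run:
```python
from h import *
c=capture('wrist'); save(c,'wrist5'); s=r.get_state(); print(s['tcp_pos'],s['eef_rot'],s['contact_force'],s['gripper_width'])
print(spotter.tip_of('wrist','bolt_knob')[:1])
z=c['z_map']; im=c['image'].astype(int)
v,u=np.mgrid[:480,:640]
P=np.stack([(u-c['cx'])/c['fx']*z,(v-c['cy'])/c['fy']*z,z,np.ones_like(z)],-1)
W=(P@c['pose'].T)[...,:3]
m=(W[...,2]>.113)&(W[...,2]<.122)&(v<285)&(im.max(-1)<110)
p=W[m]; print(m.sum(),p.mean(0),cv2.minEnclosingCircle((p[:,:2]*1000).astype(np.float32)),u[m].mean(),v[m].mean())
c=capture('top'); save(c,'top5'); print(spotter.tip_of('top','handle')[:1])
```

```text
[0.55248276 0.07828178 0.20749066] [-1.79995049e+02  5.98380408e-03 -9.86769011e+01] [ 0.83080637  0.83858301 -0.15109913] 0.06967314859285641
[{'location': [0.5368, -0.0214, 0.1006], 'p': 0.89}]
806 [ 0.53465961 -0.02359997  0.11800699] ((534.6538696289062, -23.73113250732422), 9.960845947265625) 320.82506203473946 102.14888337468983
[]
```

View pics/wrist5.png

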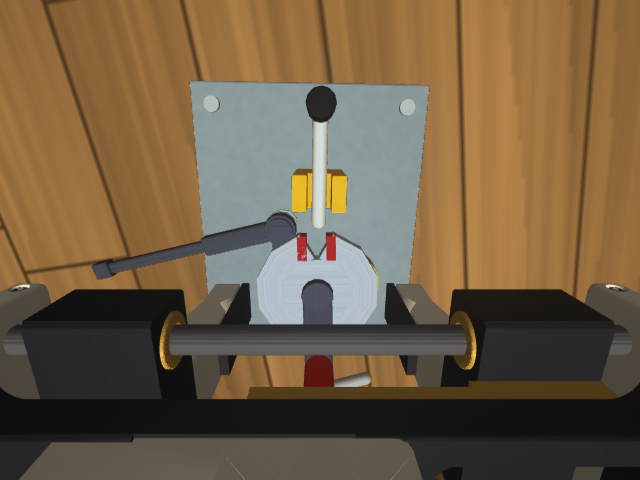

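Emit:
step_arm([
  [0.07,0.05,0.0005,0,0],
  [0.07,0.1035,0.001,0,0],
  [0.07,0.1035,0.001,0.035,0],
  [0.07,0.1035,0.001,0.07,0],
  [0.07,0.1035,0.001,0.105,0],
], newtons=25)

```text
time_s: 23.38
tcp_pos: [0.5357, -0.0244, 0.1017]
eef_rot: [-180.0, 0.0, -98.7]
contact_force: [0.9, 0.2, -0.4]
gripper_width: 0.0698
```

Emit:
step_arm([
  [0.05,0,0,0,0],
  [0.035,0,0,0,0],
  [0.028,0,0,0,0],
  [0.024,0,0,0,0],
  [0.022,0,0,0,0],
], newtons=25)

```text
time_s: 24.0
tcp_pos: [0.5357, -0.0246, 0.1032]
eef_rot: [-179.9, 0.0, -98.7]
contact_force: [-0.8, 0.1, 0.1]
gripper_width: 0.0261
```

Emit:
step_arm([
  [0.018,0,0,0,0],
  [0.01,0,0,0,0],
  [0.01,0,0,0,0],
], newtons=25)

```text
time_s: 24.38
tcp_pos: [0.5349, -0.0247, 0.1027]
eef_rot: [179.9, -0.0, -98.7]
contact_force: [-5.6, 2.3, 4.8]
gripper_width: 0.0193
```

Emit:
step_arm([
  [0.01,-0.003,0.001,0,0],
  [0.01,-0.006,0.001,0,0],
  [0.01,-0.009,0.001,0,0],
  [0.01,-0.012,0.001,0,0],
  [0.01,-0.015,0.001,0,0],
])

```text
time_s: 25.0
tcp_pos: [0.5373, -0.0094, 0.1028]
eef_rot: [-179.9, 0.0, -98.7]
contact_force: [1.7, -2.7, 3.8]
gripper_width: 0.0197
```

Emit:
step_arm([
  [0.01,-0.003,0,0,0],
  [0.01,-0.006,0,0,0],
  [0.01,-0.009,0,0,0],
  [0.01,-0.0105,0,0,0],
  [0.01,-0.0115,0,0,0],
])

```text
time_s: 25.62
tcp_pos: [0.5385, -0.0012, 0.1029]
eef_rot: [180.0, -0.3, -98.7]
contact_force: [5.0, -24.0, 3.5]
gripper_width: 0.0196
```

Emit:
step_arm([
  [0.01,-0.001,0,0,0],
  [0.01,-0.001,0,0,0],
])

```text
time_s: 25.88
tcp_pos: [0.5385, -0.0012, 0.1029]
eef_rot: [180.0, -0.3, -98.7]
contact_force: [6.3, -25.2, 3.5]
gripper_width: 0.019
```

Emit:
step_arm([
  [0.01,0.002,0,0,0],
  [0.01,0.003,0,0,0],
  [0.024,0.003,0,0,0],
  [0.03,0.003,0,0,0],
  [0.045,0.003,0,0,0],
])

```text
time_s: 26.5
tcp_pos: [0.5379, -0.0, 0.1023]
eef_rot: [180.0, -0.0, -98.7]
contact_force: [-0.4, 0.1, -1.2]
gripper_width: 0.035
```

Emit:
step_arm([
  [0.06,0,0,0,0],
  [0.07,0,0,-0.02,0],
  [0.07,0,0,-0.06,0],
  [0.07,0,0,-0.105,0],
  [0.07,-0.06,0,-0.14,0],
])

```text
time_s: 27.12
tcp_pos: [0.5465, 0.0518, 0.2414]
eef_rot: [-179.9, 0.0, -98.9]
contact_force: [2.7, 1.2, -1.0]
gripper_width: 0.07
```

Emit:
step_arm([
  [0.07,-0.04,0,-0.03,0],
  [0.07,-0.04,0,-0.03,0],
  [0.07,-0.04,0,-0.03,0],
])

```text
time_s: 27.5
tcp_pos: [0.5518, 0.0926, 0.2684]
eef_rot: [179.9, -0.0, -98.7]
contact_force: [-0.1, -0.3, 0.2]
gripper_width: 0.0698
```

Run:
```python
from h import *
c=capture('wrist'); save(c,'wrist6'); s=r.get_state(); print(s['tcp_pos'],s['contact_force'])
for l in ['bolt_knob','hub','handle']: print(l,[(d['p'],d['location']) for d in spotter.tip_of('wrist',l)[:1]])
z=c['z_map']; im=c['image'].astype(int)
v,u=np.mgrid[:480,:640]
P=np.stack([(u-c['cx'])/c['fx']*z,(v-c['cy'])/c['fy']*z,z,np.ones_like(z)],-1)
W=(P@c['pose'].T)[...,:3]
m=(W[...,2]>.113)&(W[...,2]<.122)&(v<285)&(im.max(-1)<110)
p=W[m]; print(m.sum(),p.mean(0),cv2.minEnclosingCircle((p[:,:2]*1000).astype(np.float32)))
```

```text
[0.55168181 0.09212226 0.26807717] [ 0.28651473 -0.36343394  0.12220114]
bolt_knob [(0.93, [0.5395, -0.0017, 0.1022])]
hub [(0.77, [0.558, 0.1237, 0.0806])]
handle [(0.93, [0.5779, 0.201, 0.1192])]
481 [ 0.53858583 -0.00097128  0.11793579] ((538.4871826171875, -0.9384909868240356), 9.877437591552734)
```

View pics/wrist6.png

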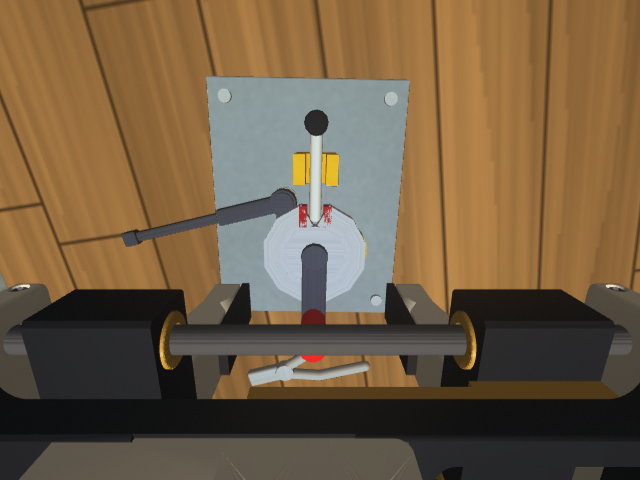

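Run:
```python
from h import *
c=capture('wrist')
z=c['z_map']; im=c['image'].astype(int)
v,u=np.mgrid[:480,:640]
P=np.stack([(u-c['cx'])/c['fx']*z,(v-c['cy'])/c['fy']*z,z,np.ones_like(z)],-1)
W=(P@c['pose'].T)[...,:3]
m=(W[...,2]>.113)&(W[...,2]<.122)&(v<285)&(im.max(-1)<110)
k,_=cv2.minEnclosingCircle((W[m][:,:2]*1000).astype(np.float32)); k=np.array(k)
B=((W[...,2]>.0075)&(W[...,2]<.02)&(v<275)&(abs(u-310)<115)).astype(np.uint8)
n,lab,st,ce=cv2.connectedComponentsWithStats(B); B=lab==1+np.argmax(st[1:,4])
E=[];L=[];R_=[]
for col in range(220,400):
    rr=np.where(B[:,col])[0]
    if len(rr): E.append(W[rr[0],col,:2]*1000)
for row in range(100,190):
    cc=np.where(B[row])[0]; L.append(W[row,cc[0],:2]*1000);R_.append(W[row,cc[-1],:2]*1000)
f=lambda p:cv2.fitLine(np.array(p,np.float32),cv2.DIST_HUBER,0,.01,.01).ravel()
for nme,p in (('end',E),('L',L),('R',R_)):
    l=f(p); d=l[:2]; o=l[2:]; nn=np.array([-d[1],d[0]]); print(nme,np.degrees(np.arctan2(d[1],d[0])), 'knob dist',abs((k-o)@nn))
print(k)
# notch / nose crop
cv2.imwrite('pics/crop6.png',cv2.resize(cv2.cvtColor(c['image'][100:290,220:410],cv2.COLOR_RGB2BGR),None,fx=3,fy=3,interpolation=cv2.INTER_CUBIC))
```

```text
end -9.589118 knob dist 50.125287507398866
L 80.338554 knob dist 119.0714773419934
R 80.32013 knob dist 99.04184451966768
[538.57067871  -1.03316724]
```

View pics/crop6.png

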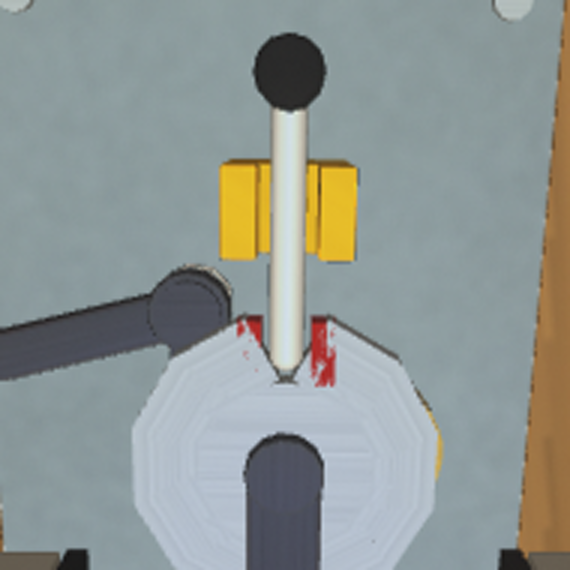

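Run:
```python
from h import *
s=r.get_state(); print(s['time_s'],s['contact_force'],np.abs(s['qd']).max()); print(workorder.close_job())
```

```text
27.75 [0.10072846 0.39390418 0.1195954 ] 0.2750177281866665
the job is handed in; nothing more can be done
None
```

The wiper linkage is run in and the park bolt is home; I handed the job in at 27.75 s, and it reported no verdict.

- **Crank:** I gripped the handle at about 0.59 rad past park and turned it clockwise at about 0.8 rad/s, through both stiff points, to the second park. Measured positions fitted a 70.1 mm circle to within 0.1 mm over the first turn. I never let go where the spring drives the crank. I released it about 0.025 rad short of park, well inside the notch's reach.
- **Bolt:** I pushed the knob until it met a hard stop at about 25 N, then eased off and let go. In the wrist picture the nose sits at the bottom of the notch and the handle is straight opposite. The knob reads about 51 mm from the plate's end after correcting the edge, and 51 mm is fully home.
- **Clear of the scene:** The last force reading was about zero, with the gripper raised clear. The pliers showed no visible change in the last wrist picture. I did not check the other bench items again; nothing was moved near them.

**Disagreements:** The hub and stand direction differed by 1–2 mm and about 1° between cameras. The last wrist picture gave a stand direction of 80.35°, against 81.1–81.3° earlier. The arm's own knob position at the stop was 129.9 mm from the hub, against about 129.1 mm from the camera and 129 mm nominal. After release, one top-camera check failed to find the handle; the wrist camera still showed it at park.

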